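# Sort loose hardware into the sample trays

## Robot

A 6-joint arm with a two-finger parallel gripper is mounted at the origin on a cart in front of the work surface, level with it; the furniture and walls round the work are solid. World frame = base frame: x ahead of the robot, y to its left, z up, the work surface at z = 0. Lengths are in m, angles in rad, forces in N, time in s.
With the tool pointing down it reaches from about 0.35 to 0.775 m from the base axis. Payload 7.3 kg.
Tool frame: the origin (TCP) lies between the finger pads; the fingertips stand ahead of it and the grasp point (between the pads) lies 6 mm ahead of it (robot.tip_extent is the x of the fingertips in the tool frame, in m); x points along the fingers, z is the direction in which the jaws open and shut, and the axes are right-handed (so a half turn about x gives the same grasp; the last joint's range is limited). The gripper opens to 92 mm and grips with 3 to 60 N. Pads are 19 mm wide; open, the fingers measure 130 mm over their backs; the gripper's body (75 mm by 190 mm) begins 47 mm behind the grasp point.
Start: joints at [1.062, 0.342, 1.524, -0, 1.275, -0.146], TCP at [0.186, 0.491, 0.224] pointing down, gripper open.
Joint ranges: [-2.53, 2.53], [-0.77, 2.02], [0.04, 2.7], [-1, 4.14], [0.28, 2.66], [-3.11, 3.11]. Speed limits (rad/s): [2.57, 2.57, 3.14, 3.14, 3.14, 3.14].

## Interface

Orientations are given as [roll, pitch, yaw] about the fixed x, y, z axes, in that order (R = Rz(yaw) Ry(pitch) Rx(roll)).
In Python, from cell import robot gives the robot as it stands. The module is installed in compiled form; this text tells all that it offers.
- The arm moves only by the shell command python3 -m creep 'ROWS' [FORCE]. ROWS is JSON, a list of rows, each an object with "translation": the shift along the tool's x, y, z in m, a list of three; "twist": the turn, a rotation vector about the tool's x, y, z in rad, a list of three; "hand": the opening in per cent of the stroke, from 0 (shut) to 100 (fully open). A call has 1 to 5 rows; each row is the pose to reach, as a shift and turn from the pose measured when the call began, along the tool's axes at that moment; what a row does not reach only later rows make up. A row lasts 1/10 s, in which the tool goes at most 50 mm and 8.59 degrees, less where a joint would pass 70% of its speed; a pose out of reach is approached as far as the arm can. A call with a gripper value outside its range is refused whole. The fingers move at their own pace and stop on an object; FORCE is the grip in N (left out, the last holds). Time passes only in rows, so rows that repeat a pose let the fingers close. It gives the time, the measured TCP pose, the force and the opening at its end, in the units of the state.
- robot.observe(): the state, without advancing time (a new reading comes with each control period).
- robot.read_camera(name): name is "scene" or "top" or "wrist"; returns the picture (420x560x3 uint8, blue, green, red); there is no depth.
- robot.calibration(name): a dict with "intrinsics" (3x3 intrinsics, pixels), "cam_to_world" (4x4, takes a point from camera to world coordinates); the wrist camera has in their place "mount" (4x4, takes a point from camera to tool coordinates, whose origin is the TCP and whose axes are the tool frame's). Camera axes: x right, y up, looking along -z (the intrinsics and any distortion apply to the point x, -y, -z); pixel columns grow to the right and rows downward; lengths in m; the calibration is good to about 2 mm. A picture is of the moment at which its call begins: read the wrist's pose just before it. calibration takes no time and is no camera call.
- robot.hand_in(): hands the job in, once; it reports no verdict.
The state is a dict: "time": time; "qpos": joint angles; "qvel": joint speeds; "joint_efforts": joint torques, N m; "tool_pos": TCP position; "tool_rot": TCP orientation; "contact_force": force on the tool from outside, world axes, zero at the start; "torque": the same for the moment, N m; "opening": finger opening in m.
Only numpy, scipy, OpenCV 4.12 (cv2) and the standard library are available. Lean on these libraries where they do the work, as an engineer would, in place of code of your own. Each camera call takes 0.05 s, during which the arm holds its last target. There are 200 camera calls.

## Task

Sort the five loose steel parts into the trays: each tray has a sample fixed on the ledge behind it, and the parts of that kind (two bolts, two bearings, one nut) belong inside that tray. Every part must lie on the tray's floor, bearings and nut flat, none on top of another or on a rim; leave the blue screw box and the tape measure where they are.

Things in the scene. Friction and masses are not known exactly. Their poses are not given: they have to be found in the camera images.
- bolt_a: Loose steel hex bolt lying down, 60 mm long: head 24 across flats, 10 long (local x -30 to -20), shank 16 diameter to x +30; it rests on head edge and tip, shank sloping 0.08 rad. Origin on its axis at mid-length (grip here), 10.4 mm above the bench, or above a tray floor when lying there; x from head to tip, any yaw. 0.12 kg. The two bolts are alike and interchangeable.
- bolt_b: Loose steel hex bolt lying down, 60 mm long: head 24 across flats, 10 long (local x -30 to -20), shank 16 diameter to x +30; it rests on head edge and tip, shank sloping 0.08 rad. Origin on its axis at mid-length (grip here), 10.4 mm above the bench, or above a tray floor when lying there; x from head to tip, any yaw. 0.12 kg. The two bolts are alike and interchangeable.
- bearing_a: Loose steel ball bearing lying flat, ring of 47 mm outside diameter and 14 mm height, dark shield between two bright rings; origin in the centre of its underside, z up along its axis. About 0.10 kg. The two bearings are alike and interchangeable.
- bearing_b: Loose steel ball bearing lying flat, ring of 47 mm outside diameter and 14 mm height, dark shield between two bright rings; origin in the centre of its underside, z up along its axis. About 0.10 kg. The two bearings are alike and interchangeable.
- nut: Loose large steel hexagon nut lying flat, 36 mm across flats (41.6 mm across corners), 19 mm high, round bore of 24 mm; origin in the centre of its underside, z up along the bore; two of its flats face along +x and -x. About 0.10 kg.
- tray_bolts: Fixed grey tray, outside 124 (x) x 132 (y) mm, walls 4 thick, 18 high, floor top 4 mm above bench: inside 116 x 124. A ledge behind its +x wall (local x 62 to 104, 12 high) carries a fixed sample hex bolt (along y), top 37 mm up. Trays alike but for the sample, in any order. Origin: on the bench under the centre of the open part; x points to the ledge, away from the robot (+-0.08 rad).
- tray_bearings: Fixed grey tray, outside 124 (x) x 132 (y) mm, walls 4 thick, 18 high, floor top 4 mm above bench: inside 116 x 124. A ledge behind its +x wall (local x 62 to 104, 12 high) carries a fixed sample ball bearing (flat), top 27 mm up. Trays alike but for the sample, in any order. Origin: on the bench under the centre of the open part; x points to the ledge, away from the robot (+-0.08 rad).
- tray_nuts: Fixed grey tray, outside 124 (x) x 132 (y) mm, walls 4 thick, 18 high, floor top 4 mm above bench: inside 116 x 124. A ledge behind its +x wall (local x 62 to 104, 12 high) carries a fixed sample hexagon nut (flat), top 32 mm up. Trays alike but for the sample, in any order. Origin: on the bench under the centre of the open part; x points to the ledge, away from the robot (+-0.08 rad).
- screw_box: Bystander, to be left alone: closed blue cardboard box in front of the parts, 60 (x) x 83 (y) x 46 mm high; origin in the centre of its underside.
- tape_measure: Bystander, to be left alone: yellow and black tape measure lying flat to the right of the parts, 71 x 82 x 32 mm; origin in the centre of its underside. (Beware: tall black cases, 0.31 m high, stand behind it to the right, from x = 0.57, y = -0.07 on: swing round with the arm drawn in.)
Things that resemble listed ones, but are neither listed nor needed, are in the scene too. Leave any turquoise look-alike of the bearing_a alone.

How it is judged:
At the end, for the whole second after the job is handed in: Each part is inside the tray with the sample of its kind (origin within 56 mm of the tray's origin along its x, 60 mm along its y), on the tray's floor (origin above it: bearings and nut under 8 mm and flat to 0.2 rad, bolts under 15 mm), at rest below 20 mm/s (x of bolt_a in the frame of tray_bolts between -0.056 and 0.056 m and y of bolt_a in the frame of tray_bolts between -0.06 and 0.06 m and z of bolt_a in the frame of tray_bolts between 0 and 0.019 m and linear speed of each of bolt_a, bolt_b, bearing_a, bearing_b, nut below 0.02 m/s and x of bolt_b in the frame of tray_bolts between -0.056 and 0.056 m and y of bolt_b in the frame of tray_bolts between -0.06 and 0.06 m and z of bolt_b in the frame of tray_bolts between 0 and 0.019 m and x of bearing_a in the frame of tray_bearings between -0.056 and 0.056 m and y of bearing_a in the frame of tray_bearings between -0.06 and 0.06 m and z of bearing_a in the frame of tray_bearings between 0 and 0.012 m and angle between each of bearing_a, bearing_b, nut's own z axis and vertical below 0.2 rad and x of bearing_b in the frame of tray_bearings between -0.056 and 0.056 m and y of bearing_b in the frame of tray_bearings between -0.06 and 0.06 m and z of bearing_b in the frame of tray_bearings between 0 and 0.012 m and x of nut in the frame of tray_nuts between -0.056 and 0.056 m and y of nut in the frame of tray_nuts between -0.06 and 0.06 m and z of nut in the frame of tray_nuts between 0 and 0.012 m); the robot touches nothing.
It fails at once if the screw box is pushed more than 25 mm from its place (distance of screw_box from where it was at the start of the episode above 0.025 m).
It fails at once if the tape measure is pushed more than 25 mm from its place (distance of tape_measure from where it was at the start of the episode above 0.025 m).
It also fails if it takes over 109 s, if anything falls off the work surface, if the arm or the gripper's body presses on something with over 40 N, if the wrist force passes 120 N, or if a joint passes its speed limit or range.

## Working session

There is one attempt and no reset: what is moved stays moved. The work goes in short steps, Python scripts to look and compute and a shell command to move; the robot and the scene stay as the last step left them, time stands still between calls to the robot, and variables do not carry over. Pictures are saved under pics/ and viewed, about 12 in all and at most 16, crops included, and the job is handed in when it is done.

```bash
mkdir -p pics
python3 - <<'E'
from cell import robot
import cv2,numpy as np
s=robot.observe();print({k:np.round(v,3).tolist() for k,v in s.items()},robot.tip_extent)
for n in("top","scene","wrist"):
    im=robot.read_camera(n);cv2.imwrite(f"pics/{n}0.png",im)
    print(n,{k:np.round(v,4).tolist() if not np.isscalar(v) else v for k,v in robot.calibration(n).items()})
cv2.imwrite("pics/top0b.png",cv2.resize(cv2.imread("pics/top0.png"),(800,600),interpolation=cv2.INTER_CUBIC))
E
```

```text
{'time': 0.0, 'qpos': [1.062, 0.343, 1.525, 0.0, 1.275, -0.146], 'qvel': [0.001, -0.001, 0.001, 0.0, 0.0, -0.0], 'joint_efforts': [0.001, -43.123, -24.423, 0.072, 0.056, -0.0], 'tool_pos': [0.186, 0.49, 0.223], 'tool_rot': [2.993, 1.569, -2.082], 'contact_force': [-1.071, -0.211, 0.55], 'torque': [-0.017, 0.005, 0.009], 'opening': 0.092} 0.025
top {'intrinsics': [[519.0358, 0.0, 275.8636], [0.0, 519.0358, 210.719], [0.0, 0.0, 1.0]], 'cam_to_world': [[-0.0265, 0.9822, -0.1861, 0.2104], [-0.9996, -0.0239, 0.0163, 0.2685], [0.0116, 0.1864, 0.9824, 1.18], [0.0, 0.0, 0.0, 1.0]]}
scene {'intrinsics': [[470.672, 0.0, 272.2439], [0.0, 470.672, 218.8799], [0.0, 0.0, 1.0]], 'cam_to_world': [[-0.3164, 0.5871, -0.7451, -0.2917], [-0.9485, -0.2093, 0.2379, 0.4894], [-0.0163, 0.782, 0.623, 0.654], [0.0, 0.0, 0.0, 1.0]]}
wrist {'intrinsics': [[353.3157, 0.0, 277.2095], [0.0, 353.3157, 204.7407], [0.0, 0.0, 1.0]], 'mount': [[-0.0005, 0.3026, -0.9531, -0.1606], [0.0, 0.9531, 0.3026, 0.0822], [1.0, 0.0001, -0.0005, -0.0007], [0.0, 0.0, 0.0, 1.0]]}
```

View pics/top0b.png

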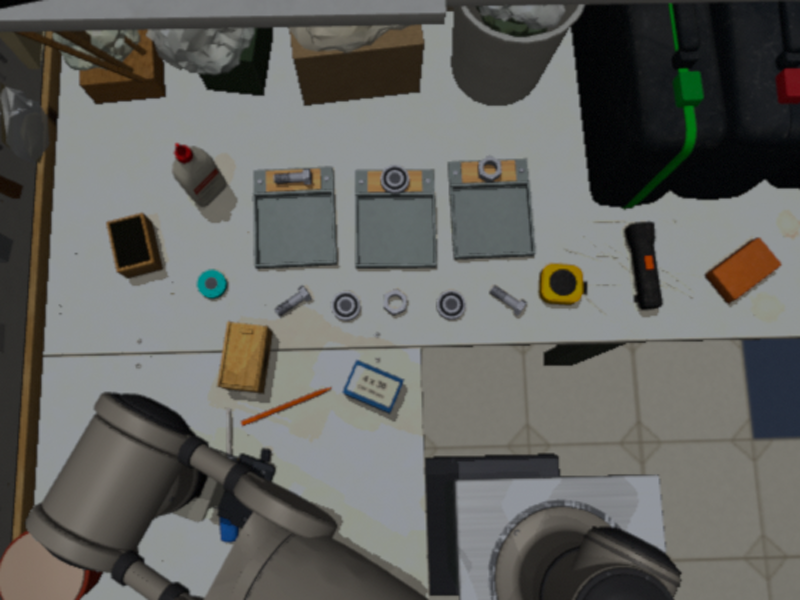

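View pics/scene0.png

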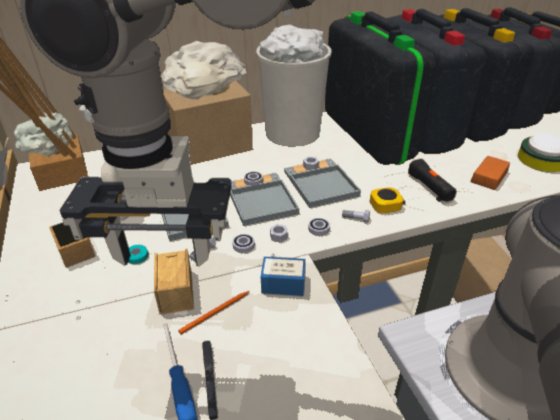

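The top view (800x600) shows trays at about (296,230) bolts, (396,230) bearings and (492,222) nut. The parts lie in a row at y≈300: bolt, bearing, nut, bearing, bolt. I'll enlarge that area.

Run:
```python
import cv2
im=cv2.imread("pics/top0.png")[105:230,172:382]
cv2.imwrite("pics/crop.png",cv2.resize(im,(798,475),interpolation=cv2.INTER_CUBIC))
```

```text
(no output)
```

View pics/crop.png

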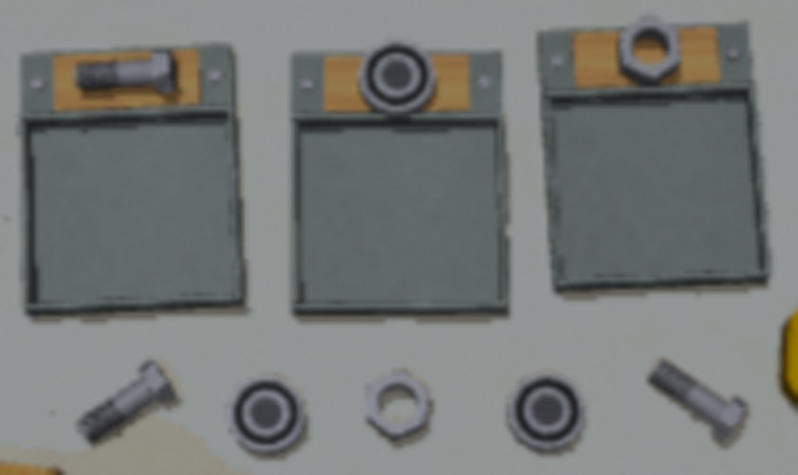

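The crop shows the bolts at (170,368)→(85,437) and (738,425)→(657,370), given head to tip. The bearings are at (267,413) and (546,411), the nut at (398,405), and all the tray corners are readable.

```bash
cat > h.py <<'E'
from cell import robot
import numpy as np
from scipy.spatial.transform import Rotation as Ro
from scipy.optimize import least_squares
def ray(cam,u,v,z,T=None):
    c=robot.calibration(cam);K=c["intrinsics"];T=c["cam_to_world"] if T is None else T
    K,T=np.array(K),np.array(T)
    d=T[:3,:3]@np.array([(u-K[0,2])/K[0,0],-(v-K[1,2])/K[1,1],-1])
    o=T[:3,3];return o+d*(z-o[2])/d[2]
def crop(p,z,s=3.8,x0=172,y0=105): return ray("top",(p[0]+.5)/s-.5+x0,(p[1]+.5)/s-.5+y0,z)
def wristT():
    s=robot.observe();M=np.eye(4);M[:3,:3]=Ro.from_euler("xyz",s["tool_rot"]).as_matrix();M[:3,3]=s["tool_pos"]
    return M@np.array(robot.calibration("wrist")["mount"])
def go(p,jaw):
    """row for TCP at p, pointing down, jaws along world angle jaw (mod pi, nearest turn)"""
    s=robot.observe();R=Ro.from_euler("xyz",s["tool_rot"]);best=None
    for k in(0,np.pi):
        x=np.array([0,0,-1.]);z=np.array([np.cos(jaw+k),np.sin(jaw+k),0]);D=Ro.from_matrix(np.c_[x,np.cross(z,x),z])
        w=(R.inv()*D).as_rotvec()
        if best is None or np.linalg.norm(w)<np.linalg.norm(best):best=w
    t=R.inv().apply(np.array(p)-s["tool_pos"])
    print("t",np.round(t,4).tolist(),"w",np.round(best,3).tolist(),"q6",round(s["qpos"][5],2),"rows",round(max(np.linalg.norm(t)/.05,np.linalg.norm(best)/.15),1))
def jawnow():
    z=Ro.from_euler("xyz",robot.observe()["tool_rot"]).as_matrix()[:,2];return np.arctan2(z[1],z[0])
E
python3 - <<'E'
from h import *
for n,h,t in(("boltL",(168,369),(86,437)),("boltR",(738,424),(656,370))):
    a,b=crop(h,.0125),crop(t,.008);print(n,(a+b)/2,"len",np.linalg.norm(a-b),"yaw",np.arctan2(*(b-a)[1::-1]))
print("bearL",crop((267,411),.014),"bearR",crop((546,410),.014),"nut",crop((398,404),.019))
print("teal",crop((0,0),0))
for n,c in(("bolts",[(22,50),(234,44),(28,302),(244,298)]),("bear",[(291,50),(501,52),(293,307),(508,307)]),("nuts",[(537,28),(747,22),(554,285),(769,277)])):
    W=np.array([crop(p,z)[:2] for p,z in zip(c,(.012,.012,.018,.018))]);L=np.array([[.104,.066],[.104,-.066],[-.062,.066],[-.062,-.066]])
    f=lambda q:(q[:2]+L@np.array([[np.cos(q[2]),np.sin(q[2])],[-np.sin(q[2]),np.cos(q[2])]])-W).ravel()
    r=least_squares(f,[.6,0,0]);print(n,r.x.round(4),"res",np.round(r.fun*1e3,1))
print(jawnow())
E
```

```text
boltL [0.43605676 0.41118947 0.01025   ] len 0.06392451033274871 yaw 2.2420920546539778
boltR [0.43142568 0.06702752 0.01025   ] len 0.059028919220569354 yaw 0.9275529967871179
bearL [0.4283665  0.32681182 0.014     ] bearR [0.42489244 0.1590395  0.014     ] nut [0.42978757 0.24809164 0.019     ]
teal [0.69926594 0.49231161 0.        ]
bolts [0.5587 0.407  0.0206] res [ 0.3 -0.9  2.  -1.  -2.8  1.8  0.5  0.2]
bear [ 0.5515  0.2444 -0.0172] res [-0.8 -0.1  1.2 -1.1 -0.6  1.5  0.2 -0.4]
nuts [0.5646 0.0869 0.0146] res [-0.8 -0.2  0.  -0.2  0.4  0.6  0.4 -0.3]
1.2080347756523477
```

```bash
python3 -c "
from h import *
go([.436,.411,.11],.671)"
```

```text
t [0.1134, -0.2618, 0.0144] w [0.537, -0.001, 0.0] q6 -0.15 rows 5.7
```

```bash
python3 -m creep '[{"translation":[0.02,-0.045,0.0025],"twist":[0.15,0,0],"hand":70},{"translation":[0.04,-0.09,0.005],"twist":[0.3,0,0],"hand":70},{"translation":[0.06,-0.135,0.0075],"twist":[0.45,0,0],"hand":70},{"translation":[0.08,-0.18,0.01],"twist":[0.537,0,0],"hand":70},{"translation":[0.1,-0.225,0.0125],"twist":[0.537,0,0],"hand":70}]' 30; python3 -c "
from h import *
go([.436,.411,.11],.671)"
```

```text
time: 0.65
tool_pos: [0.4024, 0.4215, 0.1224]
tool_rot: [-2.892, 1.569, -2.224]
contact_force: [0.4, -0.2, 0.6]
opening: 0.0645
t [0.0123, -0.0291, 0.0199] w [-0.003, -0.001, 0.0] q6 0.01 rows 0.7
```

```bash
python3 -m creep '[{"translation":[0.0123,-0.029,0.02],"twist":[0,0,0],"hand":70},{"translation":[0.0123,-0.029,0.02],"twist":[0,0,0],"hand":70}]'; python3 -c "
from h import *
import cv2
T=wristT();im=robot.read_camera('wrist')
K=np.array(robot.calibration('wrist')['intrinsics'])
for p in([.436,.411,.01],[.428,.327,.014]):
    c=np.linalg.inv(T)@np.r_[p,1];u=K[0,0]*c[0]/-c[2]+K[0,2];v=-K[1,1]*c[1]/-c[2]+K[1,2];print(u,v);cv2.circle(im,(int(u),int(v)),3,(0,0,255),-1)
cv2.imwrite('pics/w1.png',im);go([.436,.411,.029],.671)"
```

```text
time: 0.85
tool_pos: [0.4393, 0.4083, 0.1072]
tool_rot: [-2.854, 1.566, -2.191]
contact_force: [0.0, 0.3, -0.8]
opening: 0.0645
277.08039777703726 199.55439178617624
204.91479204372206 273.75130254551215
t [0.0793, 0.002, 0.0003] w [-0.006, -0.004, 0.0] q6 -0.04 rows 1.6
```

View pics/w1.png

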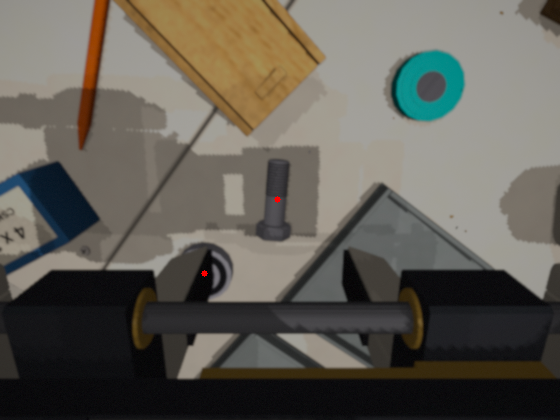

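The wrist view confirms the estimates: the bolt is at (277,199), between the jaws, and the bearing projects onto itself at (206,272). Next I descend and grip.

```bash
python3 -m creep '[{"translation":[0.04,0.002,0],"twist":[-0.006,-0.004,0],"hand":70},{"translation":[0.078,0.002,0],"twist":[-0.006,-0.004,0],"hand":70},{"translation":[0.078,0.002,0],"twist":[-0.006,-0.004,0],"hand":70},{"translation":[0.078,0.002,0],"twist":[0,0,0],"hand":5},{"translation":[0.078,0.002,0],"twist":[0,0,0],"hand":5}]' 30
python3 -m creep '[{"translation":[0,0,0],"twist":[0,0,0],"hand":5},{"translation":[0,0,0],"twist":[0,0,0],"hand":5},{"translation":[-0.04,0,0],"twist":[0,0,0],"hand":5},{"translation":[-0.07,0,0],"twist":[0,0,0],"hand":5},{"translation":[-0.07,0,0],"twist":[0,0,0],"hand":5}]' 30
python3 -c "
from h import *
t=.0206;c=np.array([.5587,.407]);R=np.array([[np.cos(t),-np.sin(t)],[np.sin(t),np.cos(t)]])
p=c+R@[0,.025];print(p,R@[0,-.025]+c);go([*p,.09],t+np.pi/2)"
```

```text
time: 1.4
tool_pos: [0.4366, 0.4123, 0.0328]
tool_rot: [-2.355, 1.57, -1.69]
contact_force: [0.5, 0.5, 0.2]
opening: 0.0525
time: 1.9
tool_pos: [0.439, 0.4142, 0.1084]
tool_rot: [-0.065, 1.561, 0.601]
contact_force: [0.3, 0.4, -0.0]
opening: 0.0128
[0.55818504 0.4319947 ] [0.55921496 0.3820053 ]
t [0.0194, -0.0596, 0.1046] w [-0.926, 0.009, 0.005] q6 -0.04 rows 6.2
```

```bash
python3 -m creep '[{"translation":[0.019,-0.05,0.05],"twist":[-0.15,0,0],"hand":5},{"translation":[0.019,-0.06,0.104],"twist":[-0.3,0,0],"hand":5},{"translation":[0.019,-0.06,0.104],"twist":[-0.45,0,0],"hand":5},{"translation":[0.019,-0.06,0.104],"twist":[-0.6,0,0],"hand":5},{"translation":[0.019,-0.06,0.104],"twist":[-0.75,0,0],"hand":5}]'
python3 -c "
from h import *
import cv2
cv2.imwrite('pics/w2.png',robot.read_camera('wrist'));go([.558,.432,.09],.0206+np.pi/2)"
```

```text
time: 2.4
tool_pos: [0.5586, 0.4309, 0.0893]
tool_rot: [-0.809, 1.562, 0.612]
contact_force: [0.2, 0.5, -0.3]
opening: 0.0049
t [-0.0005, 0.0003, 0.001] w [-0.163, 0.005, 0.007] q6 -0.88 rows 1.1
```

View pics/w2.png

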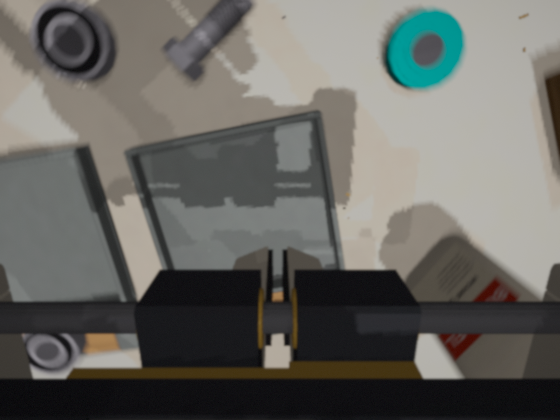

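The lift began before the fingers had closed; the bolt lies untouched at (208,38). I'll go back and give the fingers longer to close.

```bash
python3 -c "
from h import *
go([.436,.411,.08],.671)"
```

```text
t [0.0086, 0.1182, -0.0371] w [0.757, 0.008, 0.004] q6 -0.88 rows 5.0
```

```bash
python3 -m creep '[{"translation":[0.005,0.045,-0.015],"twist":[0.15,0.002,0.001],"hand":50},{"translation":[0.0086,0.09,-0.03],"twist":[0.3,0.004,0.002],"hand":50},{"translation":[0.0086,0.118,-0.037],"twist":[0.45,0.006,0.003],"hand":50},{"translation":[0.0086,0.118,-0.037],"twist":[0.6,0.008,0.004],"hand":50},{"translation":[0.0086,0.118,-0.037],"twist":[0.757,0.008,0.004],"hand":50}]'
python3 -c "
from h import *
go([.436,.411,.029],.671)"
```

```text
time: 2.95
tool_pos: [0.435, 0.4113, 0.0804]
tool_rot: [0.79, 1.571, 1.461]
contact_force: [0.8, 0.3, 0.5]
opening: 0.0399
t [0.0514, -0.0008, 0.0006] w [-0.001, 0.0, -0.0] q6 -0.04 rows 1.0
```

```bash
python3 -m creep '[{"translation":[0.03,0,0],"twist":[0,0,0],"hand":50},{"translation":[0.051,0,0],"twist":[0,0,0],"hand":50},{"translation":[0.051,0,0],"twist":[0,0,0],"hand":5},{"translation":[0.051,0,0],"twist":[0,0,0],"hand":5},{"translation":[0.051,0,0],"twist":[0,0,0],"hand":5}]' 30
python3 -m creep '[{"translation":[0,0,0],"twist":[0,0,0],"hand":5},{"translation":[0,0,0],"twist":[0,0,0],"hand":5},{"translation":[0,0,0],"twist":[0,0,0],"hand":5},{"translation":[-0.03,0,0],"twist":[0,0,0],"hand":5},{"translation":[-0.06,0,0],"twist":[0,0,0],"hand":5}]' 30
python3 -c "
from h import *
go([.558,.432,.085],.0206+np.pi/2)"
```

```text
time: 3.45
tool_pos: [0.4357, 0.4118, 0.0307]
tool_rot: [0.01, 1.568, 0.68]
contact_force: [0.1, 0.2, 0.2]
opening: 0.0266
time: 3.95
tool_pos: [0.435, 0.4113, 0.0908]
tool_rot: [1.639, 1.571, 2.308]
contact_force: [0.2, 0.3, 0.4]
opening: 0.0045
t [0.0058, -0.06, 0.1093] w [-0.922, 0.0, -0.0] q6 -0.04 rows 6.1
```

```bash
python3 -c "
from h import *
import cv2
cv2.imwrite('pics/w3.png',robot.read_camera('wrist')); cv2.imwrite('pics/s3.png',cv2.resize(robot.read_camera('scene')[150:300,120:320],(800,600)))"
```

```text
(no output)
```

View pics/w3.png

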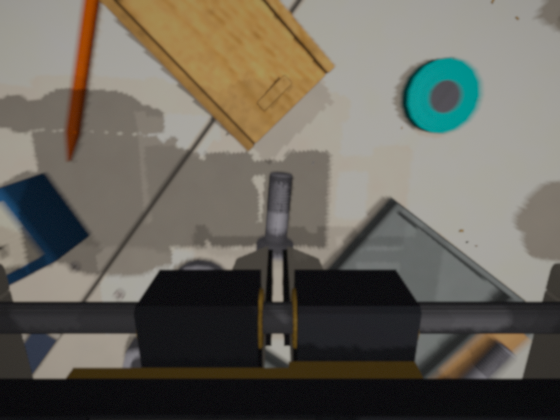

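View pics/s3.png

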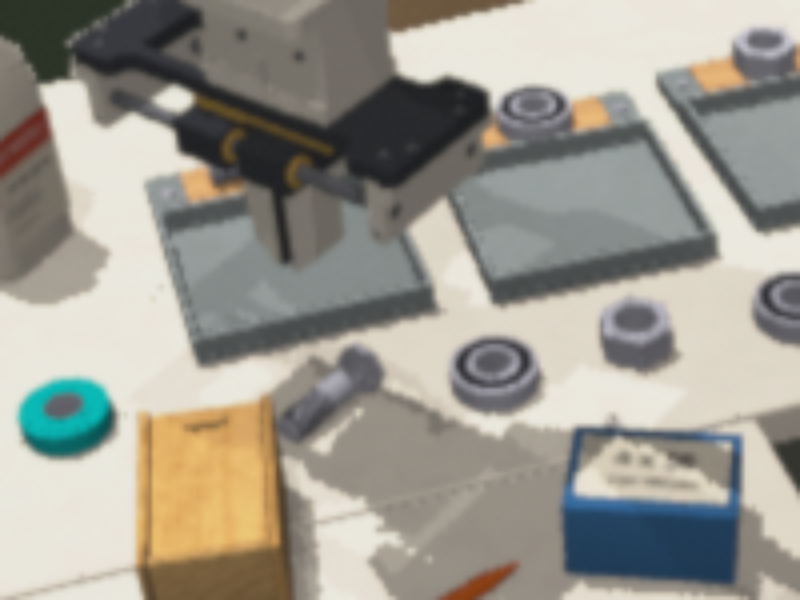

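```bash
python3 -c "
from h import *
print(ray('wrist',277,208,.0104,wristT()));go([.436,.411,.05],.671);print(robot.observe()['tool_pos'])"
python3 -m creep '[{"translation":[0.0,0,0],"twist":[0,0,0],"hand":45},{"translation":[0,0,0],"twist":[0,0,0],"hand":45},{"translation":[0,0,0],"twist":[0,0,0],"hand":45},{"translation":[0.03,0,0],"twist":[0,0,0],"hand":45},{"translation":[0.0635,0,0],"twist":[0,0,0],"hand":45}]' 50
python3 -m creep '[{"translation":[0,0,0],"twist":[0,0,0],"hand":0},{"translation":[0,0,0],"twist":[0,0,0],"hand":0},{"translation":[0,0,0],"twist":[0,0,0],"hand":0}]' 50
python3 -m creep '[{"translation":[0,0,0],"twist":[0,0,0],"hand":0}]'
python3 -m creep '[{"translation":[0,0,0],"twist":[0,0,0],"hand":0}]'
```

```text
[0.43703139 0.41475977 0.0104    ]
t [0.0451, -0.0007, -0.0033] w [-0.001, 0.011, 0.0] q6 -0.04 rows 0.9
[0.43773705 0.41334155 0.09516514]
time: 4.55
tool_pos: [0.4387, 0.4141, 0.0313]
tool_rot: [-0.025, 1.558, 0.644]
contact_force: [0.3, 0.4, -0.2]
opening: 0.0386
time: 4.85
tool_pos: [0.4395, 0.4147, 0.0327]
tool_rot: [-0.028, 1.556, 0.642]
contact_force: [-0.2, -0.1, -0.1]
opening: 0.0214
time: 4.95
tool_pos: [0.4402, 0.4152, 0.0342]
tool_rot: [-0.028, 1.554, 0.642]
contact_force: [-0.1, -0.7, 0.2]
opening: 0.0137
time: 5.05
tool_pos: [0.4409, 0.4157, 0.0356]
tool_rot: [-0.03, 1.551, 0.639]
contact_force: [0.1, 0.9, -0.1]
opening: 0.006
```

```bash
python3 -c "
from h import *
import cv2
c=robot.calibration('wrist');K=np.array(c['intrinsics']);M=np.linalg.inv(np.array(c['mount']))
for x in(0,.006,.025):
  for y in(-.0095,0,.0095):
    q=M@[x,y,0,1];print(x,y,np.round([K[0,0]*q[0]/-q[2]+K[0,2],-K[1,1]*q[1]/-q[2]+K[1,2]]))
a=cv2.resize(robot.read_camera('scene')[190:280,160:250],(540,540));b=robot.read_camera('wrist')[130:310,190:370]
cv2.imwrite('pics/c4.png',np.hstack([cv2.resize(a,(400,400)),cv2.resize(b,(400,400))]));print(robot.observe()['tool_pos'])"
```

```text
0 -0.0095 [278. 280.]
0 0 [278. 263.]
0 0.0095 [278. 246.]
0.006 -0.0095 [278. 274.]
0.006 0 [278. 258.]
0.006 0.0095 [278. 241.]
0.025 -0.0095 [278. 258.]
0.025 0 [278. 243.]
0.025 0.0095 [278. 228.]
[0.44076755 0.41562853 0.03533562]
```

View pics/c4.png

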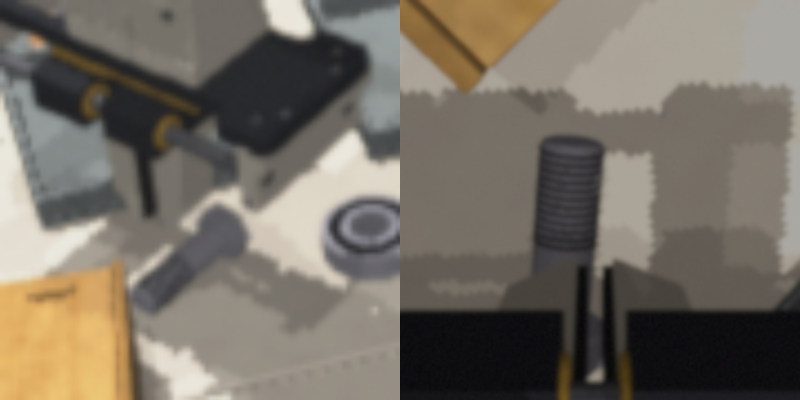

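```bash
python3 -c "
from h import *
s=robot.observe();R=Ro.from_euler('xyz',s['tool_rot']);c=robot.calibration('scene');K=np.array(c['intrinsics']);M=np.linalg.inv(np.array(c['cam_to_world']))
for x in(-.03,-.015,0,.025):
    P=np.array(s['tool_pos'])+R.apply([x,0,0]);q=M@np.r_[P,1];print(x,P,np.round([K[0,0]*q[0]/-q[2]+K[0,2],-K[1,1]*q[1]/-q[2]+K[1,2]],1))
print(R.as_matrix().round(3), s['qpos'])
"
```

```text
-0.03 [0.44030609 0.41528549 0.06533011] [195.5 226.5]
-0.015 [0.44053682 0.41545701 0.05033287] [196.2 232.3]
0 [0.44076755 0.41562853 0.03533562] [197.  237.9]
0.025 [0.4411521  0.4159144  0.01034022] [198.2 247.1]
[[ 0.015 -0.621  0.784]
 [ 0.011  0.784  0.62 ]
 [-1.    -0.001  0.019]] [ 6.29506600e-01  6.74788421e-01  1.52884152e+00  2.34952562e-04
  9.18795858e-01 -4.01420304e-02]
```

Both cameras put the visible fingertips near the TCP itself rather than 25 mm ahead, so the jaws shut above the bolt. I'll open, straighten, and lower in small steps while watching the force.

```bash
python3 -c "
from h import *
go([.437,.413,.034],.671)"
python3 -m creep '[{"translation":[0.0,0,0],"twist":[0,0,0],"hand":45},{"translation":[0,0,0],"twist":[0,0,0],"hand":45},{"translation":[0,0,0],"twist":[0,0,0],"hand":45},{"translation":[0,0,0],"twist":[0,0,0],"hand":45},{"translation":[0.0,0,0],"twist":[0,0.01,0],"hand":45}]' 50
python3 -c "
from h import *
go([.437,.413,.027],.671)"
```

```text
t [0.0012, 0.0003, -0.0046] w [-0.001, 0.019, 0.001] q6 -0.04 rows 0.1
time: 5.65
tool_pos: [0.4405, 0.4155, 0.0353]
tool_rot: [-0.066, 1.562, 0.603]
contact_force: [0.1, -0.1, -0.9]
opening: 0.0366
t [0.0082, 0.0003, -0.0044] w [-0.001, 0.008, 0.001] q6 -0.04 rows 0.2
```

```bash
python3 -m creep '[{"translation":[0.008,0,-0.0044],"twist":[0,0.008,0],"hand":45},{"translation":[0.008,0,-0.0044],"twist":[0,0.008,0],"hand":45},{"translation":[0.008,0,-0.0044],"twist":[0,0.008,0],"hand":45}]'
python3 -m creep '[{"translation":[0.004,0,0],"twist":[0,0,0],"hand":45},{"translation":[0.004,0,0],"twist":[0,0,0],"hand":45}]'
python3 -m creep '[{"translation":[0.003,0,0],"twist":[0,0,0],"hand":45},{"translation":[0.003,0,0],"twist":[0,0,0],"hand":45}]'
python3 -c "
from h import *
import cv2
a=robot.read_camera('scene')[190:280,160:250];b=robot.read_camera('wrist')[130:310,190:370]
cv2.imwrite('pics/c5.png',np.hstack([cv2.resize(a,(400,400)),cv2.resize(b,(400,400))]))"
```

```text
time: 5.95
tool_pos: [0.4368, 0.4125, 0.0266]
tool_rot: [-2.598, 1.57, -1.929]
contact_force: [0.5, 0.3, -0.5]
opening: 0.0416
time: 6.15
tool_pos: [0.4365, 0.4123, 0.022]
tool_rot: [-2.896, 1.569, -2.226]
contact_force: [-0.4, 0.4, -0.1]
opening: 0.0413
time: 6.35
tool_pos: [0.4362, 0.4121, 0.0186]
tool_rot: [-2.975, 1.568, -2.306]
contact_force: [-0.3, -0.7, -0.1]
opening: 0.0414
```

View pics/c5.png

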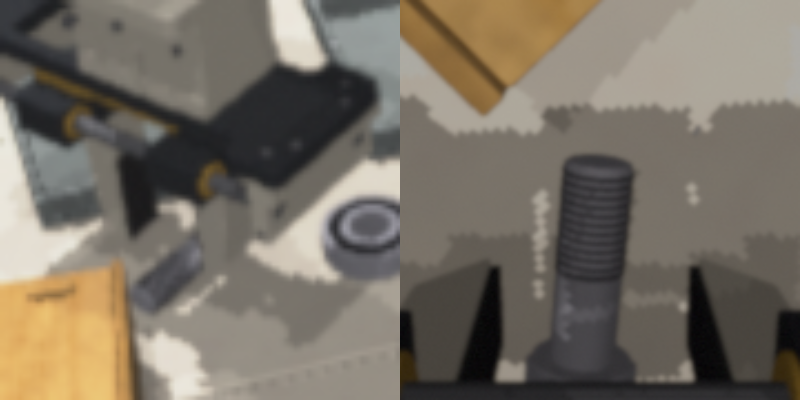

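```bash
python3 -m creep '[{"translation":[0.003,0,0],"twist":[0,0,0],"hand":45},{"translation":[0.003,0,0],"twist":[0,0,0],"hand":45}]'
python3 -m creep '[{"translation":[0.003,0,0],"twist":[0,0,0],"hand":45},{"translation":[0.003,0,0],"twist":[0,0,0],"hand":45}]'
python3 -m creep '[{"translation":[0.002,0,0],"twist":[0,0,0],"hand":0},{"translation":[0.002,0,0],"twist":[0,0,0],"hand":0},{"translation":[0.002,0,0],"twist":[0,0,0],"hand":0},{"translation":[0.002,0,0],"twist":[0,0,0],"hand":0},{"translation":[0.002,0,0],"twist":[0,0,0],"hand":0}]' 50
```

```text
time: 6.65
tool_pos: [0.4362, 0.4121, 0.0156]
tool_rot: [-2.987, 1.568, -2.317]
contact_force: [0.1, -0.2, -0.0]
opening: 0.0413
time: 6.85
tool_pos: [0.436, 0.4119, 0.0121]
tool_rot: [-3.024, 1.567, -2.355]
contact_force: [0.2, 0.1, -0.2]
opening: 0.041
time: 7.35
tool_pos: [0.4359, 0.4118, 0.0101]
tool_rot: [-3.026, 1.567, -2.356]
contact_force: [-0.4, -0.8, 0.2]
opening: 0.0122
```

```bash
python3 -m creep '[{"translation":[0,0,0],"twist":[0,0,0],"hand":0},{"translation":[0,0,0],"twist":[0,0,0],"hand":0}]' 50
```

```text
time: 7.55
tool_pos: [0.4359, 0.4118, 0.0101]
tool_rot: [-3.028, 1.567, -2.358]
contact_force: [0.1, -0.2, -0.1]
opening: 0.0118
```

Contact now: it holds 12 mm of the 16 mm shank, so the tips really end about 4 mm above the TCP. I'll open and go lower.

```bash
python3 -m creep '[{"translation":[0,0,0],"twist":[0,0,0],"hand":35},{"translation":[0,0,0],"twist":[0,0,0],"hand":35},{"translation":[0,0,0],"twist":[0,0,0],"hand":35},{"translation":[0.003,0,0],"twist":[0,0,0],"hand":35},{"translation":[0.003,0,0],"twist":[0,0,0],"hand":35}]' 50
python3 -m creep '[{"translation":[0.003,0,0],"twist":[0,0,0],"hand":35},{"translation":[0.003,0,0],"twist":[0,0,0],"hand":35}]'
python3 -m creep '[{"translation":[0.002,0,0],"twist":[0,0,0],"hand":35},{"translation":[0.002,0,0],"twist":[0,0,0],"hand":35}]'
python3 -m creep '[{"translation":[0.001,0,0],"twist":[0,0,0],"hand":0},{"translation":[0.001,0,0],"twist":[0,0,0],"hand":0},{"translation":[0.001,0,0],"twist":[0,0,0],"hand":0},{"translation":[0.001,0,0],"twist":[0,0,0],"hand":0},{"translation":[0.001,0,0],"twist":[0,0,0],"hand":0}]' 50
```

```text
time: 8.05
tool_pos: [0.4357, 0.4116, 0.0066]
tool_rot: [-3.046, 1.566, -2.377]
contact_force: [-0.6, -0.3, 0.9]
opening: 0.0319
time: 8.25
tool_pos: [0.4353, 0.4114, 0.0031]
tool_rot: [-3.069, 1.565, -2.399]
contact_force: [0.3, 0.4, 0.2]
opening: 0.0323
time: 8.45
tool_pos: [0.4351, 0.4112, 0.0007]
tool_rot: [-3.081, 1.565, -2.412]
contact_force: [-0.4, -0.9, -0.8]
opening: 0.032
time: 8.95
tool_pos: [0.4351, 0.4112, -0.0003]
tool_rot: [-3.084, 1.565, -2.415]
contact_force: [0.1, 0.5, -1.4]
opening: 0.0147
```

```bash
python3 -m creep '[{"translation":[0,0,0],"twist":[0,0,0],"hand":0},{"translation":[-0.03,0,0],"twist":[0,0,0],"hand":0},{"translation":[-0.06,0,0],"twist":[0,0,0],"hand":0},{"translation":[-0.06,0,0],"twist":[0,0,0],"hand":0}]' 55
python3 -c "
from h import *
go([.558,.432,.07],.0206+np.pi/2)"
```

```text
time: 9.35
tool_pos: [0.4375, 0.4131, 0.0637]
tool_rot: [-0.371, 1.569, 0.299]
contact_force: [0.1, 0.6, -1.5]
opening: 0.0146
t [-0.0061, -0.06, 0.1062] w [-0.922, 0.001, 0.001] q6 -0.04 rows 6.1
```

The bolt is held.

```bash
python3 -m creep '[{"translation":[-0.006,-0.02,0.035],"twist":[-0.15,0,0],"hand":0},{"translation":[-0.006,-0.04,0.07],"twist":[-0.3,0,0],"hand":0},{"translation":[-0.006,-0.06,0.106],"twist":[-0.45,0,0],"hand":0},{"translation":[-0.006,-0.06,0.106],"twist":[-0.6,0,0],"hand":0},{"translation":[-0.006,-0.06,0.106],"twist":[-0.75,0,0],"hand":0}]'
python3 -c "
from h import *
go([.558,.432,.007],.0206+np.pi/2)"
```

```text
time: 9.85
tool_pos: [0.5584, 0.431, 0.0677]
tool_rot: [2.798, 1.57, -2.061]
contact_force: [-0.1, -0.1, -1.1]
opening: 0.0145
t [0.0606, 0.0005, 0.001] w [-0.167, -0.001, -0.0] q6 -0.87 rows 1.2
```

```bash
python3 -m creep '[{"translation":[0.01,0,0.001],"twist":[-0.14,0,0],"hand":0},{"translation":[0.035,0,0.001],"twist":[-0.167,0,0],"hand":0},{"translation":[0.055,0,0.001],"twist":[-0.167,0,0],"hand":0},{"translation":[0.059,0,0.001],"twist":[-0.167,0,0],"hand":0},{"translation":[0.0605,0,0.001],"twist":[-0.167,0,0],"hand":0}]'
python3 -m creep '[{"translation":[0,0,0],"twist":[0,0,0],"hand":0}]'
```

```text
time: 10.35
tool_pos: [0.5579, 0.4316, 0.0059]
tool_rot: [2.243, 1.568, -2.45]
contact_force: [0.0, 0.3, -0.6]
opening: 0.0147
time: 10.45
tool_pos: [0.5584, 0.4318, 0.0066]
tool_rot: [2.351, 1.569, -2.341]
contact_force: [0.2, 0.2, -0.5]
opening: 0.0144
```

```bash
python3 -m creep '[{"translation":[0.002,0,0],"twist":[0,0,0],"hand":0},{"translation":[0.002,0,0],"twist":[0,0,0],"hand":28},{"translation":[0.002,0,0],"twist":[0,0,0],"hand":28},{"translation":[0.002,0,0],"twist":[0,0,0],"hand":28},{"translation":[0.002,0,0],"twist":[0,0,0],"hand":28}]'
python3 -m creep '[{"translation":[-0.02,0,0],"twist":[0,0,0],"hand":30},{"translation":[-0.05,0,0],"twist":[0,0,0],"hand":75},{"translation":[-0.08,0,0],"twist":[0,0,0],"hand":75},{"translation":[-0.08,0,0],"twist":[0,0,0],"hand":75}]'
python3 -c "
from h import *
go([.4285,.3268,.06],0.02)"
```

```text
time: 10.95
tool_pos: [0.5586, 0.432, 0.005]
tool_rot: [2.478, 1.57, -2.215]
contact_force: [0.5, 0.3, 0.4]
opening: 0.0257
time: 11.35
tool_pos: [0.561, 0.4336, 0.0906]
tool_rot: [-1.093, 1.563, 0.498]
contact_force: [-0.4, 0.5, 0.4]
opening: 0.0474
t [0.0292, 0.1349, -0.1042] w [-1.57, -0.003, 0.009] q6 -1.04 rows 10.5
```

```bash
python3 -c "
from h import *
print('box',[crop((c[0]*.7*1,c[1]*.7),.046,1,0,0)[:2].round(3).tolist() for c in((355,362),(403,377),(390,413),(345,397))])
go([.4283,.3268,.06],1.57)"
```

```text
box [[0.332, 0.312], [0.307, 0.239], [0.253, 0.26], [0.279, 0.328]]
t [0.0292, 0.1351, -0.1042] w [0.021, 0.004, 0.007] q6 -1.04 rows 3.5
```

```bash
python3 -m creep '[{"translation":[0.0,0.035,-0.027],"twist":[0.02,0.004,0.007],"hand":73},{"translation":[0.01,0.07,-0.054],"twist":[0.02,0.004,0.007],"hand":73},{"translation":[0.02,0.105,-0.081],"twist":[0.02,0.004,0.007],"hand":73},{"translation":[0.029,0.135,-0.104],"twist":[0.02,0.004,0.007],"hand":73},{"translation":[0.029,0.135,-0.104],"twist":[0.02,0.004,0.007],"hand":73}]' 40
python3 -c "
from h import *
import cv2
T=wristT();im=robot.read_camera('wrist');cv2.imwrite('pics/w6.png',im)
K=np.array(robot.calibration('wrist')['intrinsics']);c=np.linalg.inv(T)@[.4283,.3268,.014,1];print(K[0,0]*c[0]/-c[2]+K[0,2],-K[1,1]*c[1]/-c[2]+K[1,2]);go([.4283,.3268,.0],1.57)"
```

```text
time: 11.85
tool_pos: [0.4217, 0.3229, 0.0578]
tool_rot: [2.112, 1.56, -2.601]
contact_force: [0.2, 0.3, 0.1]
opening: 0.067
284.68323741193353 242.0947190402914
t [0.0592, -0.0029, 0.0017] w [0.001, -0.002, -0.004] q6 -1.06 rows 1.2
```

View pics/w6.png

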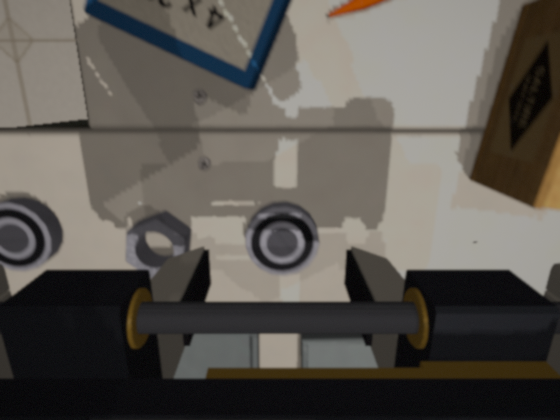

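Bearing L shows at (282,238), as predicted, and the nut at (158,242) is near the left finger. I'll narrow the opening a little and descend.

```bash
python3 -m creep '[{"translation":[0.02,-0.003,0.0015],"twist":[0,0,-0.004],"hand":64},{"translation":[0.035,-0.003,0.0015],"twist":[0,0,-0.004],"hand":64},{"translation":[0.05,-0.003,0.0015],"twist":[0,0,-0.004],"hand":64},{"translation":[0.058,-0.003,0.0015],"twist":[0,0,-0.004],"hand":64},{"translation":[0.058,-0.003,0.0015],"twist":[0,0,-0.004],"hand":40}]' 40
python3 -m creep '[{"translation":[0.002,0,0],"twist":[0,0,0],"hand":30},{"translation":[0.002,0,0],"twist":[0,0,0],"hand":30},{"translation":[0.002,0,0],"twist":[0,0,0],"hand":30},{"translation":[0.002,0,0],"twist":[0,0,0],"hand":30}]' 40
```

```text
time: 12.4
tool_pos: [0.4286, 0.3268, 0.0003]
tool_rot: [2.944, 1.568, -1.768]
contact_force: [-0.7, -0.0, 0.1]
opening: 0.0545
time: 12.8
tool_pos: [0.429, 0.3271, -0.0013]
tool_rot: [-2.969, 1.568, -1.398]
contact_force: [0.6, -0.7, -0.8]
opening: 0.0462
```

```bash
python3 -m creep '[{"translation":[-0.03,0,0],"twist":[0,0,0],"hand":30},{"translation":[-0.06,0,0],"twist":[0,0,0],"hand":30},{"translation":[-0.06,0,0],"twist":[0,0,0],"hand":30}]'
python3 -c "
from h import *
t=-.0172;c=np.array([.5515,.2444]);R=np.array([[np.cos(t),-np.sin(t)],[np.sin(t),np.cos(t)]])
p=c+R@[.027,0];print(p,R@[-.027,0]+c);go([*p,.06],t+np.pi/2)"
```

```text
time: 13.1
tool_pos: [0.4312, 0.3285, 0.0625]
tool_rot: [-1.365, 1.564, 0.206]
contact_force: [0.4, 0.7, -1.1]
opening: 0.0457
[0.57849601 0.24393562] [0.52450399 0.24486438]
t [0.0034, -0.1472, -0.0846] w [0.017, 0.002, 0.007] q6 -1.06 rows 3.4
```

```bash
python3 -m creep '[{"translation":[0.0034,-0.037,-0.021],"twist":[0.017,0.002,0.007],"hand":30},{"translation":[0.0034,-0.074,-0.042],"twist":[0.017,0.002,0.007],"hand":30},{"translation":[0.0034,-0.11,-0.063],"twist":[0.017,0.002,0.007],"hand":30},{"translation":[0.0034,-0.147,-0.0846],"twist":[0.017,0.002,0.007],"hand":30},{"translation":[0.0034,-0.147,-0.0846],"twist":[0.017,0.002,0.007],"hand":30}]'
python3 -c "
from h import *
go([.5785,.2439,.005],1.5536)"
```

```text
time: 13.6
tool_pos: [0.5825, 0.2406, 0.0592]
tool_rot: [-1.875, 1.568, -0.325]
contact_force: [0.0, -0.2, -2.1]
opening: 0.0458
t [0.0542, 0.0042, 0.0033] w [-0.004, -0.001, 0.003] q6 -1.28 rows 1.1
```

```bash
python3 -m creep '[{"translation":[0.02,0.004,0.003],"twist":[-0.004,0,0.003],"hand":30},{"translation":[0.045,0.004,0.003],"twist":[-0.004,0,0.003],"hand":30},{"translation":[0.054,0.004,0.003],"twist":[-0.004,0,0.003],"hand":30},{"translation":[0.054,0.004,0.003],"twist":[-0.004,0,0.003],"hand":30}]'
python3 -m creep '[{"translation":[0.0005,0,0],"twist":[0,0,0],"hand":62},{"translation":[0.0005,0,0],"twist":[0,0,0],"hand":62},{"translation":[0.0005,0,0],"twist":[0,0,0],"hand":62},{"translation":[0.0005,0,0],"twist":[0,0,0],"hand":62}]'
python3 -m creep '[{"translation":[-0.03,0,0],"twist":[0,0,0],"hand":62},{"translation":[-0.065,0,0],"twist":[0,0,0],"hand":62},{"translation":[-0.065,0,0],"twist":[0,0,0],"hand":62}]'
python3 -c "
from h import *
go([.425,.1588,.055],1.57)"
```

```text
time: 14.0
tool_pos: [0.5773, 0.2436, 0.0038]
tool_rot: [2.084, 1.567, -2.646]
contact_force: [-0.6, 0.4, -1.3]
opening: 0.046
time: 14.4
tool_pos: [0.5776, 0.2437, 0.0039]
tool_rot: [2.158, 1.568, -2.572]
contact_force: [0.2, 0.6, 0.1]
opening: 0.0571
time: 14.7
tool_pos: [0.5809, 0.2448, 0.0742]
tool_rot: [-1.39, 1.564, 0.164]
contact_force: [0.1, 0.0, 0.1]
opening: 0.0573
t [0.018, 0.1545, -0.0886] w [-0.016, 0.001, 0.007] q6 -1.28 rows 3.6
```

```bash
python3 -m creep '[{"translation":[0.0,0.038,-0.022],"twist":[-0.016,0,0.007],"hand":68},{"translation":[0.004,0.077,-0.044],"twist":[-0.016,0,0.007],"hand":68},{"translation":[0.01,0.115,-0.066],"twist":[-0.016,0,0.007],"hand":68},{"translation":[0.018,0.154,-0.0886],"twist":[-0.016,0,0.007],"hand":68},{"translation":[0.018,0.154,-0.0886],"twist":[-0.016,0,0.007],"hand":68}]'
python3 -c "
from h import *
go([.425,.159,-.0005],1.57)"
```

```text
time: 15.2
tool_pos: [0.4167, 0.1564, 0.0529]
tool_rot: [1.674, 1.559, -3.04]
contact_force: [0.2, -0.0, 0.2]
opening: 0.0623
t [0.0533, -0.009, 0.0027] w [-0.001, -0.001, -0.012] q6 -1.38 rows 1.1
```

```bash
python3 -m creep '[{"translation":[0.015,-0.009,0.0027],"twist":[0,0,-0.012],"hand":68},{"translation":[0.035,-0.009,0.0027],"twist":[0,0,-0.012],"hand":68},{"translation":[0.05,-0.009,0.0027],"twist":[0,0,-0.012],"hand":68},{"translation":[0.053,-0.009,0.0027],"twist":[0,0,-0.012],"hand":68},{"translation":[0.053,-0.009,0.0027],"twist":[0,0,-0.012],"hand":40}]' 40
python3 -m creep '[{"translation":[0.001,0,0],"twist":[0,0,0],"hand":30},{"translation":[0.001,0,0],"twist":[0,0,0],"hand":30},{"translation":[0.001,0,0],"twist":[0,0,0],"hand":30},{"translation":[0.001,0,0],"twist":[0,0,0],"hand":30}]' 40
python3 -m creep '[{"translation":[-0.03,0,0],"twist":[0,0,0],"hand":30},{"translation":[-0.06,0,0],"twist":[0,0,0],"hand":30},{"translation":[-0.06,0,0],"twist":[0,0,0],"hand":30}]'
python3 -c "
from h import *
go([.5245,.2449,.06],1.5536)"
```

```text
time: 15.7
tool_pos: [0.4251, 0.159, -0.0004]
tool_rot: [2.563, 1.569, -2.151]
contact_force: [0.9, -0.2, 0.6]
opening: 0.0579
time: 16.1
tool_pos: [0.4256, 0.1592, -0.0009]
tool_rot: [-2.791, 1.57, -1.222]
contact_force: [0.3, -0.6, 2.7]
opening: 0.0459
time: 16.4
tool_pos: [0.4277, 0.1598, 0.0621]
tool_rot: [-1.547, 1.564, 0.023]
contact_force: [-0.1, -0.2, -1.2]
opening: 0.0457
t [0.0028, -0.0967, 0.0853] w [0.016, 0.0, 0.007] q6 -1.38 rows 2.6
```

```bash
python3 -m creep '[{"translation":[0.0028,-0.032,0.028],"twist":[0.016,0,0.007],"hand":30},{"translation":[0.0028,-0.064,0.056],"twist":[0.016,0,0.007],"hand":30},{"translation":[0.0028,-0.0967,0.0853],"twist":[0.016,0,0.007],"hand":30},{"translation":[0.0028,-0.0967,0.0853],"twist":[0.016,0,0.007],"hand":30},{"translation":[0.0028,-0.0967,0.0853],"twist":[0.016,0,0.007],"hand":30}]'
python3 -c "
from h import *
go([.523,.2449,.0045],1.5536)"
```

```text
time: 16.9
tool_pos: [0.5237, 0.2451, 0.0583]
tool_rot: [1.811, 1.568, -2.918]
contact_force: [-1.7, -0.3, -1.5]
opening: 0.0461
t [0.0538, 0.0005, -0.0001] w [0.001, -0.001, -0.003] q6 -1.25 rows 1.1
```

```bash
python3 -m creep '[{"translation":[0.02,0,0],"twist":[0,0,-0.003],"hand":30},{"translation":[0.045,0,0],"twist":[0,0,-0.003],"hand":30},{"translation":[0.054,0,0],"twist":[0,0,-0.003],"hand":30},{"translation":[0.054,0,0],"twist":[0,0,-0.003],"hand":30}]'
python3 -m creep '[{"translation":[0.0005,0,0],"twist":[0,0,0],"hand":62},{"translation":[0.0005,0,0],"twist":[0,0,0],"hand":62},{"translation":[0.0005,0,0],"twist":[0,0,0],"hand":62},{"translation":[0.0005,0,0],"twist":[0,0,0],"hand":62}]'
python3 -m creep '[{"translation":[-0.03,0,0],"twist":[0,0,0],"hand":62},{"translation":[-0.065,0,0],"twist":[0,0,0],"hand":62},{"translation":[-0.065,0,0],"twist":[0,0,0],"hand":62}]'
python3 -c "
from h import *
go([.41,.248,.09],1.57)"
```

```text
time: 17.3
tool_pos: [0.5219, 0.244, 0.0035]
tool_rot: [2.141, 1.567, -2.589]
contact_force: [-0.4, -0.7, -1.9]
opening: 0.0462
time: 17.7
tool_pos: [0.5221, 0.244, 0.0034]
tool_rot: [2.208, 1.568, -2.521]
contact_force: [0.2, 0.5, 0.3]
opening: 0.0569
time: 18.0
tool_pos: [0.5251, 0.2451, 0.073]
tool_rot: [-1.38, 1.564, 0.174]
contact_force: [0.1, 0.8, 0.9]
opening: 0.0571
t [-0.0177, 0.1151, 0.001] w [-0.016, 0.001, 0.006] q6 -1.25 rows 2.3
```

```bash
python3 -m creep '[{"translation":[-0.01,0.04,0],"twist":[-0.016,0,0.006],"hand":65},{"translation":[-0.0177,0.08,0],"twist":[-0.016,0,0.006],"hand":65},{"translation":[-0.0177,0.115,0],"twist":[-0.016,0,0.006],"hand":65},{"translation":[-0.0177,0.115,0],"twist":[-0.016,0,0.006],"hand":65}]'
python3 -c "
from h import *
import cv2
T=wristT();im=robot.read_camera('wrist');b=robot.read_camera('top')[120:215,180:375]
K=np.array(robot.calibration('wrist')['intrinsics']);c=np.linalg.inv(T)@[.4298,.2481,.019,1];u,v=K[0,0]*c[0]/-c[2]+K[0,2],-K[1,1]*c[1]/-c[2]+K[1,2];print(u,v,jawnow())
x,y=int(u)-50,int(v)-40;print(x,y);a=cv2.resize(im[y:y+75,x:x+100],(400,300),interpolation=3);a=np.hstack([a,np.zeros_like(a)])
cv2.imwrite('pics/c7.png',np.vstack([a,cv2.resize(b,(800,390),interpolation=3)[100:]]));go([.4298,.2481,.05],2.09)"
```

```text
time: 18.4
tool_pos: [0.4053, 0.2466, 0.0897]
tool_rot: [1.617, 1.567, -3.094]
contact_force: [0.1, 0.7, -0.5]
opening: 0.0599
280.02771670548356 249.7202733486989 1.5708515536590089
230 209
t [0.0403, -0.0196, 0.0008] w [-0.519, 0.001, 0.002] q6 -1.19 rows 3.5
```

View pics/c7.png

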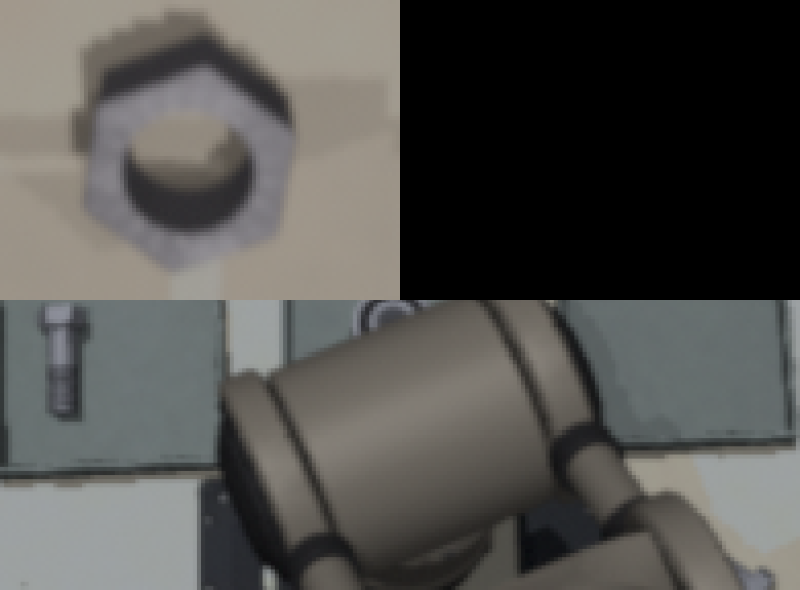

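The nut's flats face almost along world y, with the edge (98,105)–(85,200) tilted about 8°, so the jaw angle is about 1.44. Bolt 1 lies well inside its tray.

```bash
python3 -c "
from h import *
go([.4298,.2481,.04],1.44)"
```

```text
t [0.0503, -0.0196, 0.0007] w [0.131, 0.002, 0.001] q6 -1.19 rows 1.1
```

```bash
python3 -m creep '[{"translation":[0.02,-0.0196,0],"twist":[0.131,0,0],"hand":58},{"translation":[0.045,-0.0196,0],"twist":[0.131,0,0],"hand":58},{"translation":[0.0503,-0.0196,0],"twist":[0.131,0,0],"hand":58},{"translation":[0.0503,-0.0196,0],"twist":[0.131,0,0],"hand":58}]' 40
python3 -c "
from h import *
go([.4298,.2481,.001],1.44)"
```

```text
time: 18.9
tool_pos: [0.4299, 0.247, 0.0391]
tool_rot: [1.061, 1.57, 2.501]
contact_force: [-0.4, -0.0, 0.6]
opening: 0.0537
t [0.0381, 0.0002, 0.0011] w [-0.0, 0.001, -0.001] q6 -1.07 rows 0.8
```

```bash
python3 -m creep '[{"translation":[0.02,0,0.001],"twist":[0,0,0],"hand":58},{"translation":[0.037,0,0.001],"twist":[0,0,0],"hand":58},{"translation":[0.038,0,0.001],"twist":[0,0,0],"hand":58},{"translation":[0.038,0,0.001],"twist":[0,0,0],"hand":30},{"translation":[0.038,0,0.001],"twist":[0,0,0],"hand":30}]' 40
python3 -m creep '[{"translation":[0.001,0,0],"twist":[0,0,0],"hand":25},{"translation":[0.001,0,0],"twist":[0,0,0],"hand":25},{"translation":[0.001,0,0],"twist":[0,0,0],"hand":25}]' 40
python3 -m creep '[{"translation":[-0.03,0,0],"twist":[0,0,0],"hand":25},{"translation":[-0.06,0,0],"twist":[0,0,0],"hand":25},{"translation":[-0.06,0,0],"twist":[0,0,0],"hand":25}]'
python3 -c "
from h import *
go([.5646,.087,.06],1.57)"
```

```text
time: 19.4
tool_pos: [0.4309, 0.2483, 0.0022]
tool_rot: [-0.559, 1.569, 0.881]
contact_force: [-0.7, 0.4, -0.2]
opening: 0.0416
time: 19.7
tool_pos: [0.4314, 0.2485, 0.0022]
tool_rot: [-0.815, 1.568, 0.625]
contact_force: [-0.7, -0.9, 6.3]
opening: 0.0357
time: 20.0
tool_pos: [0.4336, 0.2494, 0.0658]
tool_rot: [-0.988, 1.56, 0.452]
contact_force: [0.4, -0.9, -0.9]
opening: 0.0357
t [0.0063, -0.151, -0.144] w [-0.13, 0.005, 0.009] q6 -1.07 rows 4.2
```

```bash
python3 -m creep '[{"translation":[0.006,-0.034,-0.032],"twist":[-0.06,0.005,0.009],"hand":25},{"translation":[0.006,-0.067,-0.064],"twist":[-0.13,0.005,0.009],"hand":25},{"translation":[0.006,-0.1,-0.096],"twist":[-0.13,0.005,0.009],"hand":25},{"translation":[0.006,-0.151,-0.144],"twist":[-0.13,0.005,0.009],"hand":25},{"translation":[0.006,-0.151,-0.144],"twist":[-0.13,0.005,0.009],"hand":25}]'
python3 -c "
from h import *
go([.5646,.087,.0075],1.57)"
```

```text
time: 20.5
tool_pos: [0.5669, 0.0834, 0.0597]
tool_rot: [-1.894, 1.569, -0.327]
contact_force: [0.7, 0.5, -0.9]
opening: 0.0358
t [0.0522, 0.0024, 0.0036] w [-0.003, -0.001, 0.002] q6 -1.55 rows 1.0
```

```bash
python3 -m creep '[{"translation":[0.02,0.0024,0.0036],"twist":[0,0,0.002],"hand":25},{"translation":[0.045,0.0024,0.0036],"twist":[0,0,0.002],"hand":25},{"translation":[0.052,0.0024,0.0036],"twist":[0,0,0.002],"hand":25},{"translation":[0.052,0.0024,0.0036],"twist":[0,0,0.002],"hand":25}]'
python3 -m creep '[{"translation":[0.001,0,0],"twist":[0,0,0],"hand":55},{"translation":[0.001,0,0],"twist":[0,0,0],"hand":55},{"translation":[0.001,0,0],"twist":[0,0,0],"hand":55},{"translation":[0.001,0,0],"twist":[0,0,0],"hand":55}]'
python3 -m creep '[{"translation":[-0.03,0,0],"twist":[0,0,0],"hand":55},{"translation":[-0.065,0,0],"twist":[0,0,0],"hand":55},{"translation":[-0.065,0,0],"twist":[0,0,0],"hand":55}]'
python3 -c "
from h import *
go([.4314,.067,.07],2.498)"
```

```text
time: 20.9
tool_pos: [0.5635, 0.0873, 0.0071]
tool_rot: [1.793, 1.568, -2.923]
contact_force: [1.2, 0.6, -1.2]
opening: 0.0357
time: 21.3
tool_pos: [0.5636, 0.0874, 0.0063]
tool_rot: [1.809, 1.568, -2.907]
contact_force: [-0.9, 0.2, -0.3]
opening: 0.0503
time: 21.6
tool_pos: [0.5668, 0.0876, 0.0759]
tool_rot: [-1.641, 1.565, -0.073]
contact_force: [0.8, 0.5, 0.4]
opening: 0.0505
t [0.005, 0.1353, -0.021] w [-0.93, -0.003, 0.006] q6 -1.55 rows 6.2
```

```bash
python3 -m creep '[{"translation":[0.0,0.045,-0.007],"twist":[-0.15,0,0.002],"hand":50},{"translation":[0.0,0.09,-0.014],"twist":[-0.3,-0.001,0.003],"hand":50},{"translation":[0.005,0.135,-0.021],"twist":[-0.45,-0.002,0.004],"hand":50},{"translation":[0.005,0.135,-0.021],"twist":[-0.6,-0.003,0.005],"hand":50},{"translation":[0.005,0.135,-0.021],"twist":[-0.75,-0.003,0.006],"hand":50}]'
python3 -c "
from h import *
go([.4314,.067,.06],2.498)"
```

```text
time: 22.1
tool_pos: [0.43, 0.0669, 0.0698]
tool_rot: [0.687, 1.569, 3.01]
contact_force: [0.2, 0.2, 0.5]
opening: 0.0461
t [0.0098, -0.0011, -0.0009] w [-0.175, 0.001, -0.001] q6 -2.35 rows 1.2
```

```bash
python3 -m creep '[{"translation":[0.01,-0.001,-0.001],"twist":[-0.14,0,0],"hand":50},{"translation":[0.01,-0.001,-0.001],"twist":[-0.175,0,0],"hand":50},{"translation":[0.01,-0.001,-0.001],"twist":[-0.175,0,0],"hand":50}]'
python3 -c "
from h import *
import cv2
T=wristT();im=robot.read_camera('wrist');cv2.imwrite('pics/w8.png',im)
K=np.array(robot.calibration('wrist')['intrinsics']);c=np.linalg.inv(T)@[.4314,.067,.0104,1];print(K[0,0]*c[0]/-c[2]+K[0,2],-K[1,1]*c[1]/-c[2]+K[1,2]);go([.4314,.067,.0],2.498)"
```

```text
time: 22.4
tool_pos: [0.4311, 0.0669, 0.0595]
tool_rot: [0.533, 1.569, 3.032]
contact_force: [-0.6, -0.8, -0.7]
opening: 0.046
277.21300788023 229.55314702223885
t [0.0596, -0.0002, -0.0002] w [-0.001, 0.002, -0.001] q6 -2.52 rows 1.2
```

View pics/w8.png

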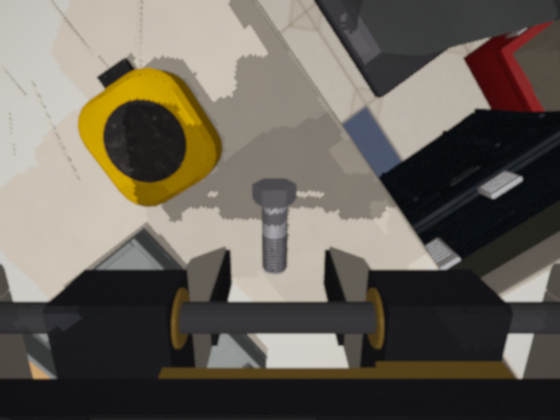

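Bolt R is centred at (274,228) and aligned with the jaws, and the tape measure is clear of the fingers. Descend and grip.

```bash
python3 -m creep '[{"translation":[0.02,0,0],"twist":[0,0,0],"hand":45},{"translation":[0.045,0,0],"twist":[0,0,0],"hand":40},{"translation":[0.056,0,0],"twist":[0,0,0],"hand":35},{"translation":[0.0595,0,0],"twist":[0,0,0],"hand":35},{"translation":[0.0595,0,0],"twist":[0,0,0],"hand":0}]' 50
python3 -m creep '[{"translation":[0.001,0,0],"twist":[0,0,0],"hand":0},{"translation":[0.001,0,0],"twist":[0,0,0],"hand":0},{"translation":[0.001,0,0],"twist":[0,0,0],"hand":0},{"translation":[0.001,0,0],"twist":[0,0,0],"hand":0},{"translation":[0.001,0,0],"twist":[0,0,0],"hand":0}]' 50
python3 -m creep '[{"translation":[-0.04,0,0],"twist":[0,0,0],"hand":0},{"translation":[-0.08,0,0],"twist":[0,0,0],"hand":0},{"translation":[-0.08,0,0],"twist":[0,0,0],"hand":0}]'
python3 -c "
from h import *
go([.559,.382,.08],.0206+np.pi/2)"
```

```text
time: 22.95
tool_pos: [0.4311, 0.0669, 0.0001]
tool_rot: [0.539, 1.568, 3.036]
contact_force: [-0.7, 0.6, -0.5]
opening: 0.0278
time: 23.45
tool_pos: [0.4318, 0.0669, -0.0004]
tool_rot: [0.303, 1.57, 2.8]
contact_force: [0.9, 0.1, 4.2]
opening: 0.0147
time: 23.75
tool_pos: [0.4345, 0.0669, 0.0834]
tool_rot: [-2.49, 1.564, 0.007]
contact_force: [0.9, -0.5, -1.6]
opening: 0.015
t [0.0043, -0.3267, 0.0898] w [0.906, -0.003, 0.007] q6 -2.52 rows 6.8
```

```bash
python3 -m creep '[{"translation":[0,-0.045,0.0125],"twist":[0.14,0,0.001],"hand":0},{"translation":[0,-0.09,0.025],"twist":[0.28,0,0.002],"hand":0},{"translation":[0,-0.135,0.0375],"twist":[0.42,-0.001,0.003],"hand":0},{"translation":[0,-0.18,0.05],"twist":[0.56,-0.002,0.005],"hand":0},{"translation":[0,-0.225,0.062],"twist":[0.7,-0.003,0.006],"hand":0}]'
python3 -c "
from h import *
go([.559,.382,.07],.0206+np.pi/2)"
```

```text
time: 24.25
tool_pos: [0.5196, 0.2855, 0.0826]
tool_rot: [2.152, 1.568, -2.34]
contact_force: [0.8, -0.7, -1.2]
opening: 0.0151
t [0.0124, -0.0595, 0.0856] w [0.199, -0.001, -0.002] q6 -1.42 rows 2.1
```

```bash
python3 -m creep '[{"translation":[0.004,-0.024,0.035],"twist":[0.1,0,-0.002],"hand":0},{"translation":[0.008,-0.048,0.07],"twist":[0.199,0,-0.002],"hand":0},{"translation":[0.012,-0.0595,0.0856],"twist":[0.199,0,-0.002],"hand":0},{"translation":[0.012,-0.0595,0.0856],"twist":[0.199,0,-0.002],"hand":0}]'
python3 -c "
from h import *
go([.559,.382,.006],.0206+np.pi/2)"
```

```text
time: 24.65
tool_pos: [0.5581, 0.3839, 0.0674]
tool_rot: [2.377, 1.568, -2.312]
contact_force: [-0.3, -0.7, -1.9]
opening: 0.0146
t [0.0615, -0.001, -0.0018] w [0.003, -0.002, -0.002] q6 -1.1 rows 1.2
```

```bash
python3 -m creep '[{"translation":[0.02,-0.001,-0.0018],"twist":[0,0,0],"hand":0},{"translation":[0.045,-0.001,-0.0018],"twist":[0,0,0],"hand":0},{"translation":[0.057,-0.001,-0.0018],"twist":[0,0,0],"hand":0},{"translation":[0.0615,-0.001,-0.0018],"twist":[0,0,0],"hand":0},{"translation":[0.0615,-0.001,-0.0018],"twist":[0,0,0],"hand":0}]'
python3 -m creep '[{"translation":[0.0015,0,0],"twist":[0,0,0],"hand":0},{"translation":[0.0015,0,0],"twist":[0,0,0],"hand":28},{"translation":[0.0015,0,0],"twist":[0,0,0],"hand":28},{"translation":[0.0015,0,0],"twist":[0,0,0],"hand":28},{"translation":[0.0015,0,0],"twist":[0,0,0],"hand":28}]'
python3 -m creep '[{"translation":[-0.03,0,0],"twist":[0,0,0],"hand":28},{"translation":[-0.08,0,0],"twist":[0,0,0],"hand":28},{"translation":[-0.13,0,0],"twist":[0,0,0],"hand":28},{"translation":[-0.15,0.02,0],"twist":[0,0,0],"hand":28},{"translation":[-0.15,0.06,0],"twist":[0,0,0],"hand":28}]'
python3 -m creep '[{"translation":[-0.03,0.04,0.04],"twist":[0,0,0],"hand":28},{"translation":[-0.03,0.08,0.07],"twist":[0,0,0],"hand":28},{"translation":[-0.03,0.12,0.1],"twist":[0,0,0],"hand":28},{"translation":[-0.03,0.15,0.13],"twist":[0,0,0],"hand":28},{"translation":[-0.03,0.18,0.15],"twist":[0,0,0],"hand":28}]'
python3 -c "
from h import *
import cv2
im=robot.read_camera('top');cv2.imwrite('pics/t9.png',cv2.resize(im[90:300,150:430],(800,600),interpolation=3))"
```

```text
time: 25.15
tool_pos: [0.5588, 0.3813, 0.0056]
tool_rot: [2.31, 1.566, -2.379]
contact_force: [-0.5, 0.5, -0.6]
opening: 0.0146
time: 25.65
tool_pos: [0.559, 0.3815, 0.0046]
tool_rot: [2.37, 1.567, -2.319]
contact_force: [0.1, -0.2, 0.8]
opening: 0.0256
time: 26.15
tool_pos: [0.5026, 0.3812, 0.1592]
tool_rot: [-1.267, 1.564, 0.326]
contact_force: [0.6, 1.1, -0.1]
opening: 0.026
time: 26.65
tool_pos: [0.3172, 0.5291, 0.1889]
tool_rot: [-1.122, 1.563, 0.471]
contact_force: [-0.0, 1.1, 0.1]
opening: 0.0257
```

View pics/t9.png

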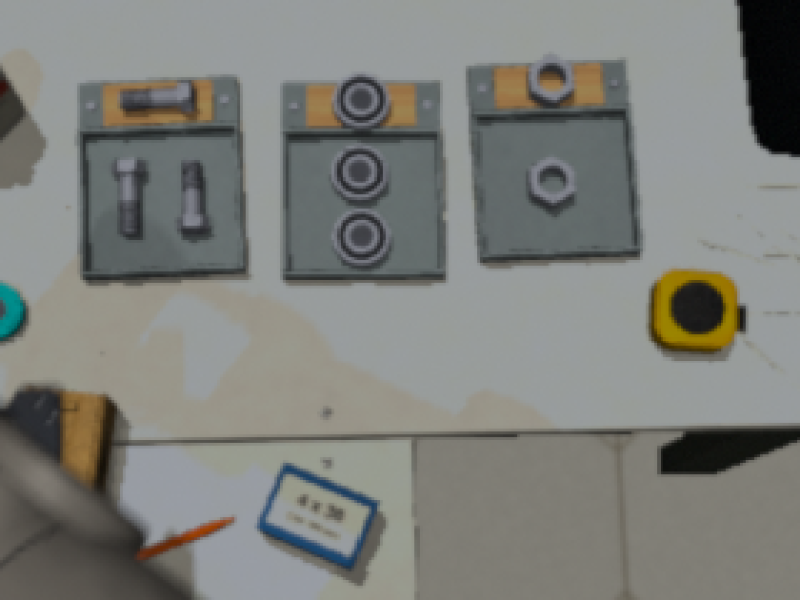

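The view shows bolts at (130,195) and (193,197), bearings at (360,172) and (360,237), and the nut at (551,183), each inside its tray. The box and the tape measure have not moved, and the gripper is clear at z = 0.19.

```bash
python3 -m creep '[{"translation":[-0.02,0,0],"twist":[0,0,0],"hand":28},{"translation":[-0.02,0,0],"twist":[0,0,0],"hand":28},{"translation":[-0.02,0,0],"twist":[0,0,0],"hand":28}]'; python3 -c "
from cell import robot
print(robot.hand_in())"
```

```text
time: 27.0
tool_pos: [0.3122, 0.5316, 0.2089]
tool_rot: [-0.729, 1.564, 0.868]
contact_force: [0.1, -0.1, -0.7]
opening: 0.0256
the job is handed in; nothing more can be done
None
```

All five parts are in their trays and the job is handed in at about 27 s of the 109 s allowed; hand-in reports no verdict.

- **Final check:** the last top picture shows two bolts side by side, two bearings flat and apart, and the nut flat, each inside its own tray. The screw box and tape measure look unmoved. The last force reading was about 0 N, with the gripper at z ≈ 0.21 m, clear of everything.
- **What went wrong:** three tries at the first bolt closed on nothing. The first lifted before the fingers had shut. All three were also too high.
- **What disagreed:** `tip_extent` gives 25 mm, but the wrist and scene pictures and the contact tests put the fingertips roughly at the TCP. I gripped with the TCP near z ≈ 0 to allow for that. A closed grip also read about 1 mm less than the nominal part size on the bolts and bearings.
- **Not measured:** I judged the part heights and flatness from the release heights and the top picture only.

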